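Offer a clamp arm up to the support stand and hold it level

ROBOT

A 6-joint arm with a two-finger parallel gripper is mounted at the origin on a cart in front of the work surface, level with it; the furniture and walls round the work are solid. World frame = base frame: x ahead of the robot, y to its left, z up, the work surface at z = 0. Lengths are in mm, angles in rad, forces in N, time in s.
With the tool pointing down it reaches from about 350 to 875 mm from the base axis. Payload 4.2 kg.
Tool frame: the origin (TCP) lies at the very end of the fingers, on their centre line; the grasp point (between the pads) lies arm.hold_point_z behind it (arm.hold_point_z is the distance from the TCP to the grasp point, in mm); z points along the fingers, y is the direction in which the jaws open and shut (so a half turn about z gives the same grasp; the last joint's range is limited). The gripper opens to 85 mm and grips with 20 to 120 N. Pads are 22 mm wide; open, the fingers measure 114 mm over their backs; the gripper's body (76 mm by 85 mm) begins 54 mm behind the grasp point. The pads swing forward as they close: fully open they stand 13 mm farther back than shut.
Start: joints at [1.452, 0.385, 0.008, 0, -1.194, -0.259], TCP at [230.515, 580.915, 231.312] pointing down, gripper open.
Joint ranges: [-3.14, 3.14], [-1.21, 2.06], [-1.07, 1.41], [-3.16, 2.05], [-2.99, -0.16], [-3.1, 3.1]. Speed limits (rad/s): [2.79, 2.79, 3.14, 3.14, 3.14, 3.14].

INTERFACE

Orientations are given as a unit quaternion [x, y, z, w].
In Python, from bench import arm gives the robot as it stands.
- The arm moves only by the tool step_arm, never from a script. Its argument "series" is a list of rows, each a list of 6 numbers: the shift along the world's x, y, z scaled (see below), then the turn, a rotation vector about the world's x, y, z scaled (see below). A call has 1 to 12 rows; each row is the pose to reach, as a shift and turn from the pose commanded when the call began; what a row does not reach only later rows make up. The controller multiplies each number of a shift by 400 mm and each number of a turn by pi/2 rad. A row lasts 1/12 s, in which the tool goes at most 41.7 mm and 7.16 degrees, less where a joint would pass 70% of its speed; a pose out of reach is approached as far as the arm can. A call with a number of a shift or a turn outside -1 to 1 is refused whole. A call with a gripper value outside its range is refused whole. "jaw" is the opening, from -1 (shut) to 1 (fully open), set as the call begins (left out, the last holds). The fingers move at their own pace and stop on an object; the grip force is fixed at half the most. Time passes only in rows, so rows that repeat a pose let the fingers close. It gives the time, the measured TCP pose, the force and the opening at its end, in the units of the state.
- arm.read_state(): the state, without advancing time (a new reading comes with each control period).
- arm.get_image(name): name is "side" or "top" or "wrist"; returns a dict with "image" (384x512x3 uint8, red, green, blue), "camera_matrix" (3x3 intrinsics, pixels), "world_from_camera" (4x4, takes a point from camera to world coordinates). Camera axes: x right, y up, looking along -z (the intrinsics and any distortion apply to the point x, -y, -z); pixel columns grow to the right and rows downward; lengths in mm; the calibration is good to about 2 mm. A picture is of the moment at which its call begins. There is no depth.
- arm.job_done(): hands the job in, once; it reports no verdict.
The state is a dict: "clock": time; "joints": joint angles; "joint_vel": joint speeds; "joint_efforts": joint torques, N m; "position": TCP position; "ee_rot": TCP orientation; "contact_force": force on the tool from outside, world axes, zero at the start; "wrist_torque": the same for the moment, N m; "gripper_width": finger opening in mm.
Only numpy, scipy, OpenCV 4.12 (cv2) and the standard library are available. Lean on these libraries where they do the work, as an engineer would, in place of code of your own. Each camera call takes 0.05 s, during which the arm holds its last target.

TASK

Set up the support stand: take the green clamp arm by its bar at the balance point, lift it level, and lower the hole of its heavy boss onto the stand's rod from above until the rod's tip just shows above the boss, with the jaws reaching out over the beaker. The program finishes while still holding it there, still and level and carried by the gripper alone, so that I can tighten the boss screw; never let the arm tip over, and do not push the stand, beaker or other things about.

Things in the scene. Friction and masses are not known exactly. Their poses are not given: they have to be found in the camera images.
- clamp: Clamp arm, rigid, 0.6 to 0.9 kg, 284 mm long, lying level: heavy green round boss (48 mm diameter, 44 mm tall, vertical 20 mm through hole) at one end, flat-sided silvery bar, then a small green block and black jaws. Origin: below the balance point (centre of mass), level with the underside. x: along the bar from boss to jaws; z: up along the hole. Hole's axis at x = -58 mm, brass T-screw's end at -110 mm.
- clamp_balance (a point): Balance point, at the centre of the bar's section, 58 mm from the hole's axis towards the jaws, 26 mm above the clamp's underside. The bar is 14 mm wide and 18 mm tall; it is bare from 24 mm short of this point (boss side) to 75 mm beyond it. Gripped far from here the arm may tip in the grip.
- boss_top (a point): Centre of the hole's mouth in the top face of the boss, 44 mm above the clamp's underside.
- jaw_mid (a point): Point midway between the clamp's jaws, 198 mm from the hole's axis, 26 mm above the underside. The jaws are 74 mm wide over all, their tips 174 mm from the balance point.
- stand: Short support stand, loose, 2 kg: grey base plate 250 x 150 mm, its top 14 mm above the worktop, with an upright steel rod of 12 mm diameter. Origin: centre of the base's underside; x axis: along the base's length, from the rod's end to the beaker's end. The rod stands at x = -95 mm, y = 0.
- rod_top (a point): Tip of the stand's rod (rounded), 220 mm above the worktop; the rod is plain, with nothing on it for the boss to rest on.
- beaker: Empty glass beaker, 72 mm diameter at the rim and 85 mm tall, standing upright on the stand's base about 175 mm from the rod. Origin: centre of its underside.
- red_cup: Specimen cup with red lid, 58 mm diameter, 59 mm tall, at the right; bystander. Origin: centre of its underside.
- yellow_cup: Specimen cup with yellow lid, 58 mm diameter, 59 mm tall, at the left; bystander. Origin: centre of its underside.
- green_vial: Small white vial with green cap, 25 mm diameter, 49 mm tall, at the left; bystander. Origin: centre of its underside.
Things that resemble listed ones, but are neither listed nor needed, are in the scene too. Leave any orange or purple look-alike of the beaker alone.

How it is judged (in metres and radians):
On the way:
1. the clamp arm has been lifted clear of the worktop, level, in the gripper (height (world z) of clamp above 0.06 m and angle between clamp's own z axis and vertical below 0.12 rad and contact force between the fingers and clamp above 3 N and contact force between clamp and stand below 0.5 N), for 0.2 s.
At the end, for the whole second after the job is handed in: Clamp arm held still within 30 mm of its balance point, level within 5 degrees; rod through the boss, its tip 2 to 35 mm above the boss; jaws' middle within 60 mm of the beaker's centre from above; under 3 N on the stand, none on the beaker; stand and beaker upright, moved less than 25 mm (z of rod_top in the frame of boss_top between 0.002 and 0.035 m and horizontal distance between rod_top and boss_top below 0.009 m and angle between clamp's own z axis and vertical below 0.087 rad and x of jaw_mid in the frame of stand above 0.05 m and horizontal distance between jaw_mid and beaker below 0.06 m and distance between the grasp point and clamp_balance below 0.03 m and contact force between the fingers and clamp above 3 N and contact force between clamp and stand below 3 N and contact force between clamp and beaker below 0.3 N and linear speed of clamp below 0.02 m/s and angle between beaker's own z axis and vertical below 0.1 rad and angle between stand's own z axis and vertical below 0.03 rad and distance of each of beaker, rod_top from where it was at the start of the episode below 0.025 m); the arm keeps its last pose, push and grip.
It fails at once if the clamp arm tips by more than 20 degrees (angle between clamp's own z axis and vertical above 0.35 rad).
It fails at once if the stand is pushed 25 mm or knocked over (distance of rod_top from where it was at the start of the episode above 0.025 m).
It fails at once if the beaker is pushed 25 mm or knocked over (distance of beaker from where it was at the start of the episode above 0.025 m or angle between beaker's own z axis and vertical above 0.3 rad).
It fails at once if a cup or vial is pushed 25 mm or knocked over (distance of any of red_cup, yellow_cup, green_vial from where it was at the start of the episode above 0.025 m or angle between any of red_cup, yellow_cup, green_vial's own z axis and vertical above 0.3 rad).
It also fails if it takes over 59 s, if anything falls off the work surface, if the arm or the gripper's body presses on something with over 40 N, if the wrist force passes 120 N, or if a joint passes its speed limit or range.

## Working session

There is one attempt and no reset: what is moved stays moved. The work goes in short steps, Python scripts to look and compute and a tool call to move; the robot and the scene stay as the last step left them, time stands still between calls to the robot, and variables do not carry over. Pictures are saved under pics/ and viewed, and the job is handed in when it is done.

Besides the shell and the picture viewer there is one more tool, called by a JSON object that holds its "api" and its "payload". step_arm: Moves the arm, as the interface text tells. Shifts and turns lie within -1 to 1; 1 stands for 400 mm of shift or pi/2 rad of turn. Its arguments: {"type":"object","properties":{"series":{"type":"array","items":{"type":"array","items":{"type":"number","minimum":-1,"maximum":1}}},"jaw":{"type":"number"}},"required":["series"]}

```bash
ls; mkdir -p pics; python3 - <<'E'
from bench import arm
import cv2,numpy as np
print(arm.hold_point_z); s=arm.read_state(); print(s)
for n in ["side","top","wrist"]:
    d=arm.get_image(n); cv2.imwrite(f"pics/{n}0.png",d["image"][:,:,::-1]); print(n,d["camera_matrix"].tolist(),np.round(d["world_from_camera"],3).tolist(),[k for k in d])
    np.savez(f"{n}0.npz",**{k:v for k,v in d.items()})
E
```

```text
pics
18.700000000000003
{'clock': 0.0, 'joints': array([ 1.45162262e+00,  3.85529859e-01,  6.63635791e-03, -5.08484518e-04,
       -1.19395728e+00, -2.58615850e-01]), 'joint_vel': array([-0.0018115 ,  0.00032258,  0.00016983, -0.00023883,  0.00104549,
       -0.00017538]), 'joint_efforts': array([ 2.00638839e-03, -3.92291522e+01,  1.88404280e+01,  4.18596804e+00,
       -4.49829284e-03, -6.56410286e-07]), 'position': array([230.29853977, 580.40880293, 230.24038788]), 'ee_rot': array([ 9.82194203e-01, -1.87865474e-01, -1.64170919e-04,  1.04119471e-03]), 'contact_force': array([ 0.30697802, -0.0540893 ,  0.23613473]), 'wrist_torque': array([ 0.0363856 , -0.05358917,  0.01047792]), 'gripper_width': 85.5915771517353}
side [[498.41658071266846, 0.0, 254.64063127313352], [0.0, 498.41658071266846, 194.11045138746962], [0.0, 0.0, 1.0]] [[0.089, 0.699, -0.709, -644.525], [-0.996, 0.049, -0.077, -136.082], [-0.019, 0.713, 0.701, 1260.466], [0.0, 0.0, 0.0, 1.0]] ['image', 'camera_matrix', 'world_from_camera']
top [[496.5736829986619, 0.0, 264.15988706055606], [0.0, 496.5736829986619, 193.50501940580466], [0.0, 0.0, 1.0]] [[0.254, 0.885, -0.39, -183.16], [-0.967, 0.236, -0.096, -178.501], [0.007, 0.401, 0.916, 1784.559], [0.0, 0.0, 0.0, 1.0]] ['image', 'camera_matrix', 'world_from_camera']
wrist [[281.11356585580114, 0.0, 252.9660225516776], [0.0, 281.11356585580114, 191.33259117663414], [0.0, 0.0, 1.0]] [[-0.369, 0.897, 0.244, 291.515], [-0.929, -0.356, -0.096, 555.894], [0.001, -0.262, 0.965, 373.076], [0.0, 0.0, 0.0, 1.0]] ['image', 'camera_matrix', 'world_from_camera']
```

View pics/side0.png

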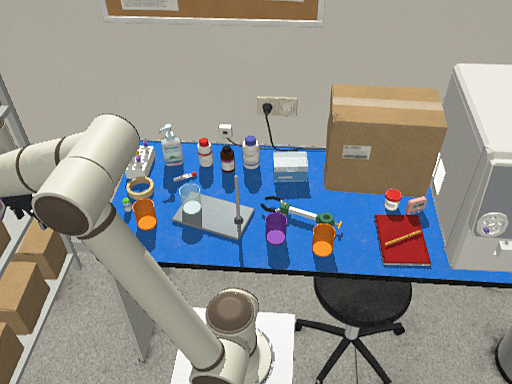

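View pics/top0.png

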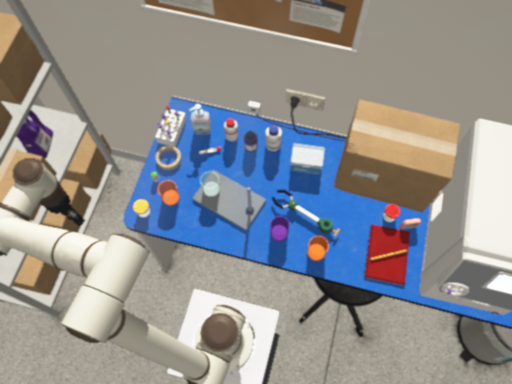

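View pics/wrist0.png

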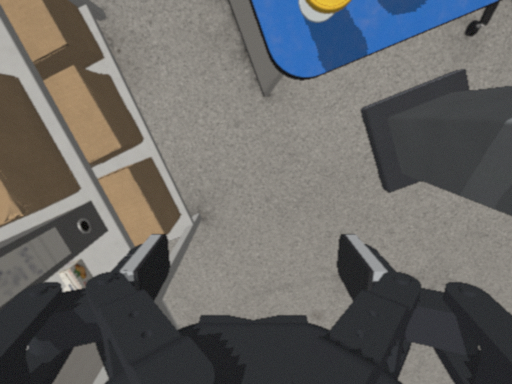

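```bash
cat > h.py <<'E'
import numpy as np,cv2
def load(n): return dict(np.load(n+".npz"))
def ray(d,u,v):
    K=d["camera_matrix"];T=d["world_from_camera"]
    c=np.array([(u-K[0,2])/K[0,0],-(v-K[1,2])/K[1,1],-1.]); return T[:3,3],T[:3,:3]@c
def at_z(d,u,v,z):
    o,r=ray(d,u,v); return o+r*(z-o[2])/r[2]
def proj(d,p):
    K=d["camera_matrix"];T=d["world_from_camera"]
    c=T[:3,:3].T@(np.asarray(p,float)-T[:3,3]); return np.array([K[0,0]*c[0]/-c[2]+K[0,2],-K[1,1]*c[1]/-c[2]+K[1,2]])
def tri(obs):
    A=np.zeros((3,3));b=np.zeros(3)
    for d,u,v in obs:
        o,r=ray(d,u,v);r=r/np.linalg.norm(r);M=np.eye(3)-np.outer(r,r);A+=M;b+=M@o
    return np.linalg.solve(A,b)
def crop(d,u0,v0,u1,v1,s,name):
    im=d["image"][v0:v1,u0:u1,::-1]; cv2.imwrite("pics/"+name,cv2.resize(im,None,fx=s,fy=s,interpolation=cv2.INTER_CUBIC))
E
python3 - <<'E'
from h import *
crop(load("side0"),165,165,355,265,4,"s0c.png");crop(load("top0"),185,160,345,270,5,"t0c.png")
E
```

```text
(no output)
```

View pics/s0c.png

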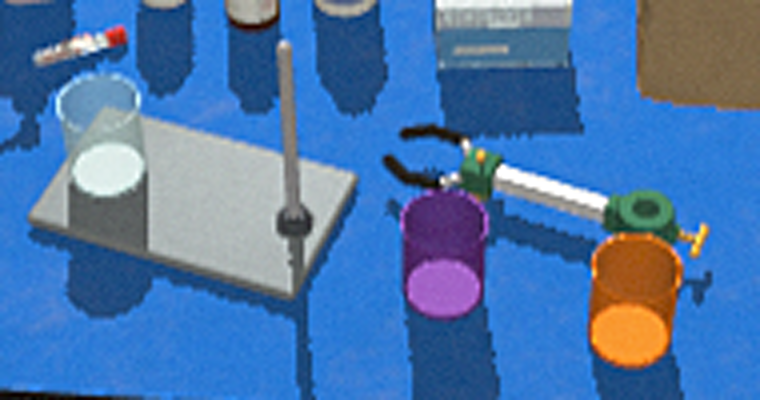

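View pics/t0c.png

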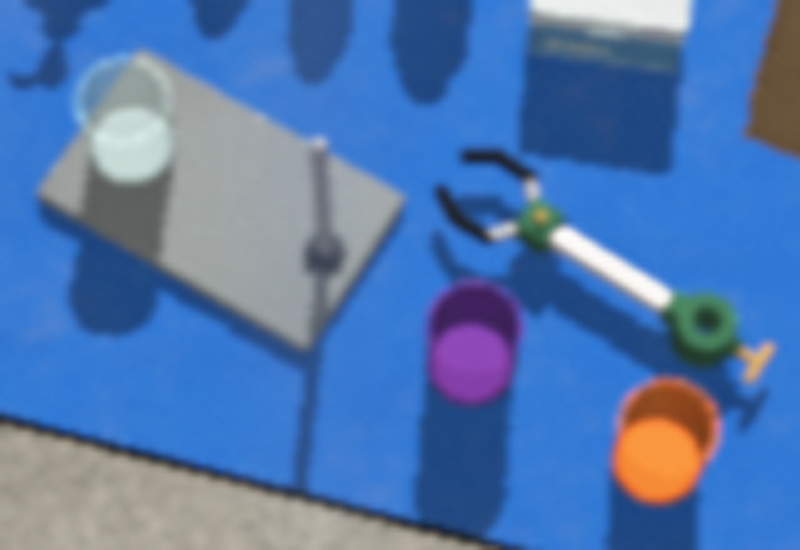

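```bash
cat > m.py <<'E'
from h import *
S=load("side0");T=load("top0")
s=lambda x,y:(S,165+(x+.5)/4-.5,165+(y+.5)/4-.5)
t=lambda x,y:(T,185+(x+.5)/5-.5,160+(y+.5)/5-.5)
P={"boss_top":(s(649,207),t(708,319)),"rod":(s(285,43),t(319,143)),"rodfoot":(s(293,222),t(324,255)),
"barend_j":(s(498,177),t(559,240)),"screw":(s(702,240),t(760,360)),"block":(s(481,170),t(540,221)),
"b_near":(s(293,297),t(308,350)),"b_right":(s(357,178),t(405,200)),"b_left":(s(30,218),t(38,195)),"b_far":(s(105,108),t(140,52)),
"beaker_bot":(s(109,170),t(132,146)),"beaker_rim":(s(99,100),t(124,99)),"purple_rim":(s(445,215),t(475,320)),"orange_rim":(s(636,262),t(670,418)),
"tip1":(s(404,133),t(465,156)),"tip2":(s(388,159),t(440,188))}
for k,(a,b) in P.items():
    p=tri([a,b]); print(k,np.round(p,1),[np.round(proj(d,p)-[u,v],1).tolist() for d,u,v in (a,b)])
E
python3 m.py
```

```text
boss_top [ 498.8 -251.2   44.2] [[0.0, 0.0], [-0.0, -0.0]]
rod [487.5  43.2 220.1] [[0.1, 0.0], [-0.1, -0.0]]
rodfoot [484.5  44.2  18.1] [[0.5, 0.0], [-0.4, -0.1]]
barend_j [ 538.1 -126.8   29.8] [[0.6, 0.1], [-0.5, -0.1]]
screw [ 485.6 -296.6   21.6] [[0.0, 0.0], [-0.0, -0.0]]
block [ 552.6 -110.3   22.4] [[0.1, 0.0], [-0.1, -0.0]]
b_near [410.7  36.4   7.8] [[0.4, 0.0], [-0.4, -0.1]]
b_right [548.5  -3.7   8.8] [[0.3, 0.0], [-0.3, -0.1]]
b_left [477.6 270.8  13.2] [[0.1, 0.0], [-0.1, -0.0]]
b_far [616.6 231.3  11.8] [[0.1, 0.0], [-0.1, -0.0]]
beaker_bot [534.1 212.   18. ] [[0.1, 0.0], [-0.1, -0.0]]
beaker_rim [535.7 211.3 100.9] [[0.3, 0.0], [-0.3, -0.1]]
purple_rim [437.4 -85.3  87.9] [[0.1, 0.0], [-0.1, -0.0]]
orange_rim [ 402.7 -237.7   82.8] [[0.4, 0.0], [-0.3, -0.1]]
tip1 [589.  -41.4  26.4] [[0.2, 0.0], [-0.2, -0.1]]
tip2 [559.1 -29.4  23.6] [[0.1, 0.0], [-0.1, -0.0]]
```

{"api": "step_arm", "payload": {"series": [[0, 0, 0.1, 0, 0, 0], [0, 0, 0.2, 0, 0, 0], [0.036, -0.097, 0.25, 0, 0, -0.049], [0.072, -0.194, 0.25, 0, 0, -0.098], [0.108, -0.291, 0.25, 0, 0, -0.147], [0.144, -0.388, 0.25, 0, 0, -0.196], [0.18, -0.485, 0.25, 0, 0, -0.245], [0.216, -0.582, 0.25, 0, 0, -0.294], [0.252, -0.679, 0.25, 0, 0, -0.343], [0.288, -0.776, 0.25, 0, 0, -0.392], [0.324, -0.873, 0.25, 0, 0, -0.441], [0.36, -0.97, 0.25, 0, 0, -0.49]], "jaw": 1}}

```text
clock: 1.15
position: [373.9, 192.1, 331.4]
ee_rot: [0.839, -0.544, -0.0, -0.0]
contact_force: [1.0, 0.1, -0.2]
gripper_width: 85.6
```

{"api": "step_arm", "payload": {"series": [[0.036, -0.097, 0, 0, 0, -0.049], [0.072, -0.194, 0, 0, 0, -0.098], [0.108, -0.291, 0, 0, 0, -0.147], [0.144, -0.388, 0, 0, 0, -0.196], [0.18, -0.485, 0, 0, 0, -0.245], [0.216, -0.582, 0, 0, 0, -0.294], [0.252, -0.679, 0, 0, 0, -0.343], [0.288, -0.776, -0.05, 0, 0, -0.392], [0.324, -0.873, -0.1, 0, 0, -0.441], [0.36, -0.973, -0.15, 0, 0, -0.486], [0.36, -0.973, -0.2, 0, 0, -0.486], [0.36, -0.973, -0.2, 0, 0, -0.486]]}}

```text
clock: 2.15
position: [515.6, -196.9, 244.7]
ee_rot: [-0.575, 0.818, 0.004, -0.004]
contact_force: [-0.5, 0.8, -1.3]
gripper_width: 85.5
```

```bash
python3 - <<'E'
from bench import arm
import cv2,numpy as np
for n in ["side","top","wrist"]:
    d=arm.get_image(n); cv2.imwrite(f"pics/{n}1.png",d["image"][:,:,::-1])
    np.savez(f"{n}1.npz",**d)
    if n=="wrist":print(np.round(d["world_from_camera"],3).tolist()); cv2.imwrite("pics/w1b.png",cv2.resize(d["image"][:,:,::-1],(768,576),interpolation=cv2.INTER_CUBIC))
s=arm.read_state();print(s["joints"],s["position"],s["ee_rot"])
E
```

```text
[[-0.942, -0.324, -0.085, 495.166], [0.335, -0.909, -0.248, -258.377], [0.003, -0.262, 0.965, 392.874], [0.0, 0.0, 0.0, 1.0]]
[-6.68774398e-02  2.48994483e-01 -1.36926203e-01  5.71715776e-04
 -1.18487635e+00 -2.73208552e-01] [ 518.14540371 -195.02002881  251.69286787] [-5.77336417e-01  8.16506333e-01 -2.05331668e-04 -1.67260076e-04]
```

View pics/w1b.png

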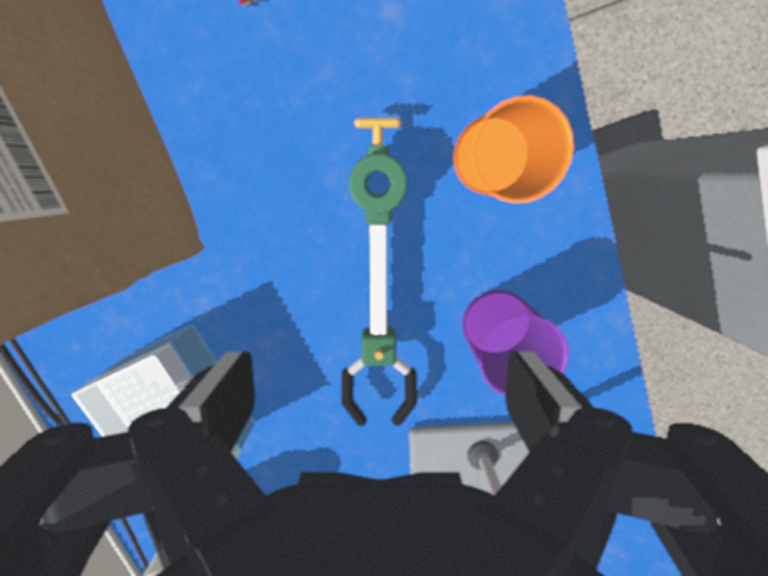

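View pics/side1.png

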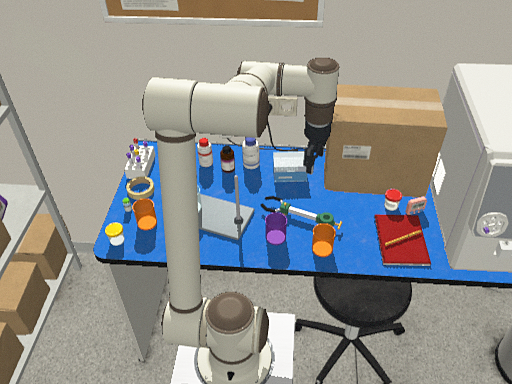

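```bash
python3 - <<'E'
from h import *
d=load("wrist1"); im=d["image"]
h=cv2.cvtColor(im,cv2.COLOR_RGB2HSV)
f=lambda x,y,z: at_z(d,(x+.5)/1.5-.5,(y+.5)/1.5-.5,z)
print("hole",f(377,182.5,44),"block",f(379,354,40),"screw T",f(377,124,22))
m=((h[...,1]<60)&(h[...,2]>150)).astype(np.uint8); m[:150]=0;m[222:]=0;m[:,:240]=0;m[:,265:]=0
c=[];
for v in range(153,221,2):
    u=np.where(m[v])[0]
    if len(u): c.append(at_z(d,u.mean(),v,35)[:2]); w=(u.min(),u.max())
c=np.array(c);vx,vy,x0,y0=cv2.fitLine(c.astype(np.float32),cv2.DIST_HUBER,0,.01,.01).ravel()
print(np.degrees(np.arctan2(vy,vx)),c[0],c[-1],len(c),w)
g=((h[...,0]>60)&(h[...,0]<90)&(h[...,1]>90)).astype(np.uint8)
g[:95]=0;g[150:]=0
n,l,st,ce=cv2.connectedComponentsWithStats(g);print(st,ce)
E
```

```text
hole [ 498.62449164 -251.57550339   44.        ] block [ 547.69439332 -108.82969644   40.        ] screw T [ 483.0910167  -295.24951913   22.        ]
70.3901 [ 511.39696308 -214.62755235] [ 540.79676024 -130.21353516] 34 (np.int64(247), np.int64(257))
[[     0      0    512    384 195502]
 [   233     98     38     51   1105]
 [   257     98      1      1      1]] [[255.52196908 191.88601651]
 [251.61176471 123.28868778]
 [257.          98.        ]]
```

{"api": "step_arm", "payload": {"series": [[-0.001, -0.001, -0.09, 0, 0, 0], [-0.001, -0.001, -0.18, 0, 0, 0], [-0.001, -0.001, -0.27, 0, 0, 0], [-0.001, -0.001, -0.36, 0, 0, 0], [-0.001, -0.001, -0.43, 0, 0, 0], [-0.001, -0.001, -0.49, 0, 0, 0], [-0.001, -0.001, -0.54, 0, 0, 0], [-0.001, -0.001, -0.58, 0, 0, 0], [-0.001, -0.001, -0.606, 0, 0, 0], [-0.001, -0.001, -0.606, 0, 0, 0], [-0.001, -0.001, -0.606, 0, 0, 0]], "jaw": 1}}

```text
clock: 3.22
position: [518.8, -194.9, 10.0]
ee_rot: [-0.578, 0.816, -0.001, 0.001]
contact_force: [0.7, 0.4, 0.2]
gripper_width: 85.4
```

```bash
cat > snap.py <<'E'
import sys
from bench import arm
import cv2,numpy as np
i=sys.argv[1]
for n in sys.argv[2:]:
    d=arm.get_image(n); np.savez(f"{n}{i}.npz",**d)
    cv2.imwrite(f"pics/{n}{i}.png",cv2.resize(d["image"][:,:,::-1],(768,576),interpolation=cv2.INTER_CUBIC))
s=arm.read_state()
for k in ["clock","position","ee_rot","contact_force","wrist_torque","gripper_width"]: print(k,np.round(s[k],3))
E
python3 snap.py 2 wrist
```

```text
clock 3.267
position [ 519.103 -195.057   10.503]
ee_rot [-0.578  0.816 -0.001  0.001]
contact_force [ 0.216  0.85  -0.894]
wrist_torque [ 0.007 -0.014 -0.115]
gripper_width 85.392
```

View pics/wrist2.png

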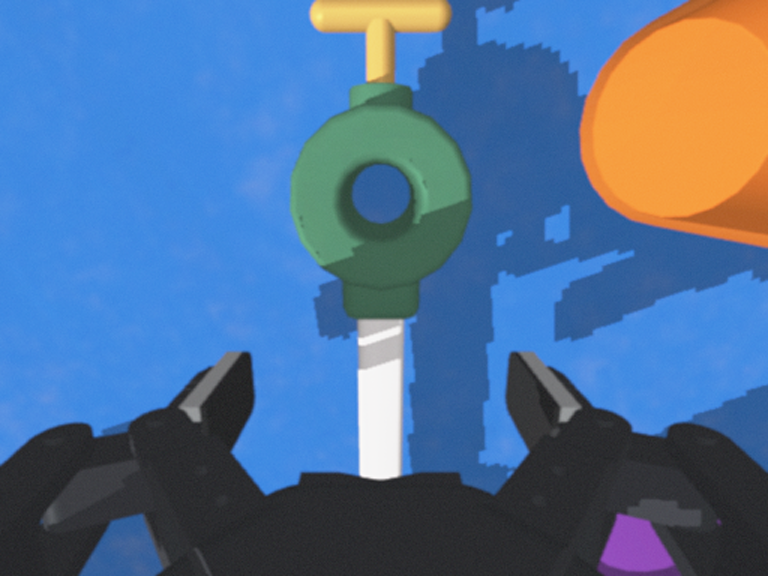

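{"api": "step_arm", "payload": {"series": [[0, 0, 0, 0, 0, 0], [0, 0, 0, 0, 0, 0], [0, 0, 0, 0, 0, 0], [0, 0, 0, 0, 0, 0], [0, 0, 0, 0, 0, 0], [0, 0, 0, 0, 0, 0], [0, 0, 0, 0, 0, 0], [0, 0, 0, 0, 0, 0], [0, 0, 0, 0, 0, 0], [0, 0, 0, 0, 0, 0], [0, 0, 0, 0, 0, 0], [0, 0, 0, 0, 0, 0]], "jaw": -1}}

```text
clock: 4.27
position: [518.3, -195.6, 9.3]
ee_rot: [-0.577, 0.816, -0.001, 0.0]
contact_force: [1.8, -2.8, 3.2]
gripper_width: 12.9
```

```bash
python3 snap.py 3 wrist
```

```text
clock 4.317
position [ 518.249 -195.609    9.262]
ee_rot [-0.577  0.816 -0.001  0.   ]
contact_force [ 1.715 -1.87   3.626]
wrist_torque [-0.58  -0.347  0.057]
gripper_width 12.824
```

View pics/wrist3.png

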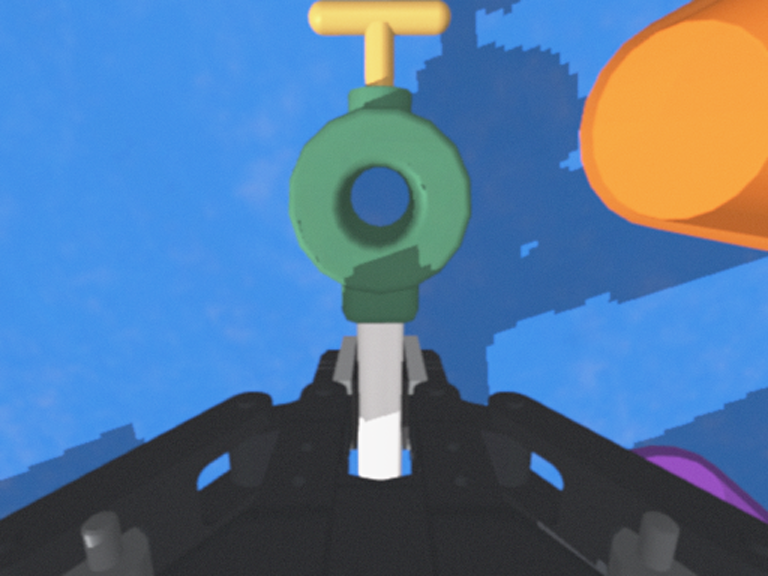

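{"api": "step_arm", "payload": {"series": [[0, 0, 0.01, 0, 0, 0], [0, 0, 0.03, 0, 0, 0], [0, 0, 0.06, 0, 0, 0], [0, 0, 0.09, 0, 0, 0], [0, 0, 0.12, 0, 0, 0], [0, 0, 0.15, 0, 0, 0], [0, 0, 0.18, 0, 0, 0], [0, 0, 0.21, 0, 0, 0], [0, 0, 0.23, 0, 0, 0], [0, 0, 0.24, 0, 0, 0], [0, 0, 0.24, 0, 0, 0], [0, 0, 0.24, 0, 0, 0]]}}

```text
clock: 5.32
position: [516.6, -195.1, 104.0]
ee_rot: [-0.577, 0.817, 0.001, -0.001]
contact_force: [0.2, 0.0, -9.4]
gripper_width: 12.9
```

```bash
python3 snap.py 4 wrist side
```

```text
clock 5.417
position [ 516.603 -195.148  103.74 ]
ee_rot [-0.577  0.817  0.001 -0.001]
contact_force [ 0.744 -0.436 -8.918]
wrist_torque [ 0.008  0.007 -0.043]
gripper_width 13.148
```

View pics/wrist4.png

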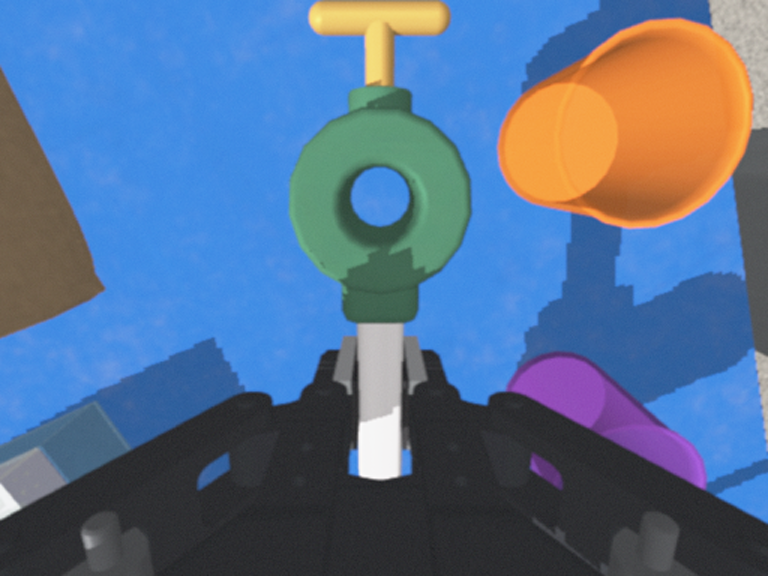

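View pics/side4.png

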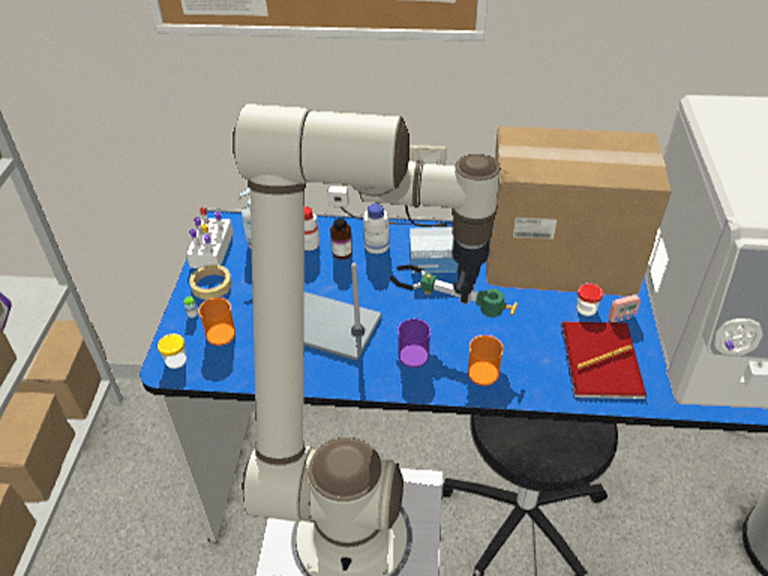

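```bash
python3 - <<'E'
from h import *
d=load("wrist4")
for tcpz in (103.7,104.9):
    p=at_z(d,381.5/1.5-.5,197/1.5-.5,tcpz-9.3+44);print(p)
d=load("wrist3"); print(at_z(d,381.5/1.5-.5,197/1.5-.5,44))
E
```

```text
[ 495.66592109 -252.28339325  138.4       ]
[ 495.65028027 -252.34711468  139.6       ]
[ 497.23122665 -252.81494353   44.        ]
```

{"api": "step_arm", "payload": {"series": [[0, 0, 0.02, 0, 0, 0], [0, 0, 0.06, 0, 0, 0], [0, 0, 0.12, 0, 0, 0], [0, 0, 0.18, 0, 0, 0], [0, 0, 0.24, 0, 0, 0], [0, 0, 0.3, 0, 0, 0], [0, 0.01, 0.35, 0, 0, 0], [0, 0.03, 0.38, 0, 0, 0], [0, 0.06, 0.39, 0, 0, 0], [-0.005, 0.1, 0.39, 0, 0, 0.005], [-0.01, 0.15, 0.39, 0, 0, 0.01], [-0.015, 0.2, 0.39, 0, 0, 0.015]]}}

```text
clock: 6.42
position: [510.4, -114.1, 259.7]
ee_rot: [-0.587, 0.81, 0.001, -0.001]
contact_force: [0.5, 0.3, -8.1]
gripper_width: 13.2
```

{"api": "step_arm", "payload": {"series": [[0, 0.05, 0, 0, 0, 0.004], [-0.003, 0.1, 0, 0, 0, 0.008], [-0.006, 0.16, 0, 0, 0, 0.012], [-0.009, 0.22, 0, 0, 0, 0.016], [-0.012, 0.28, 0, 0, 0, 0.02], [-0.015, 0.34, 0, 0, 0, 0.024], [-0.018, 0.4, 0, 0, 0, 0.027], [-0.02, 0.45, 0, 0, 0, 0.027], [-0.02, 0.49, 0, 0, 0, 0.027], [-0.02, 0.52, 0, 0, 0, 0.027], [-0.02, 0.536, 0, 0, 0, 0.027], [-0.02, 0.541, 0, 0, 0, 0.027]]}}

```text
clock: 7.42
position: [503.2, 101.9, 260.3]
ee_rot: [-0.604, 0.797, 0.0, -0.001]
contact_force: [0.2, -0.0, -8.5]
gripper_width: 12.9
```

{"api": "step_arm", "payload": {"series": [[0, 0, 0, 0, 0, 0], [0, 0, 0, 0, 0, 0], [0, 0, 0, 0, 0, 0], [0, 0, 0, 0, 0, 0], [0, 0, 0, 0, 0, 0]]}}

```text
clock: 7.83
position: [503.6, 100.4, 261.0]
ee_rot: [-0.603, 0.797, -0.0, -0.0]
contact_force: [0.1, -0.8, -9.1]
gripper_width: 12.7
```

```bash
python3 snap.py 5 wrist side top; python3 -c "
from h import *
crop(load('side5'),165,110,325,230,5,'s5c.png');crop(load('top5'),185,130,315,230,6,'t5c.png')"
```

```text
clock 7.983
position [503.656 100.716 260.963]
ee_rot [-0.604  0.797  0.     0.   ]
contact_force [-0.31  -0.387 -8.473]
wrist_torque [ 0.039  0.05  -0.031]
gripper_width 13.097
```

View pics/wrist5.png

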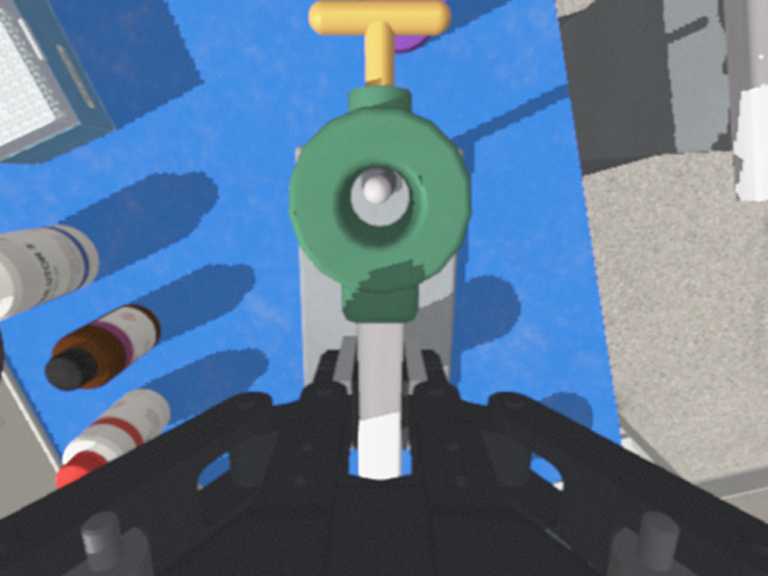

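View pics/s5c.png

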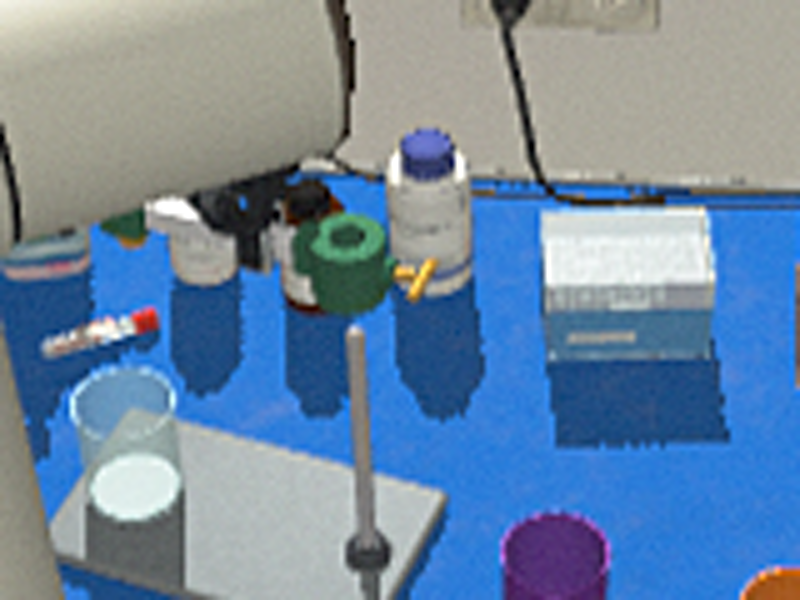

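View pics/t5c.png

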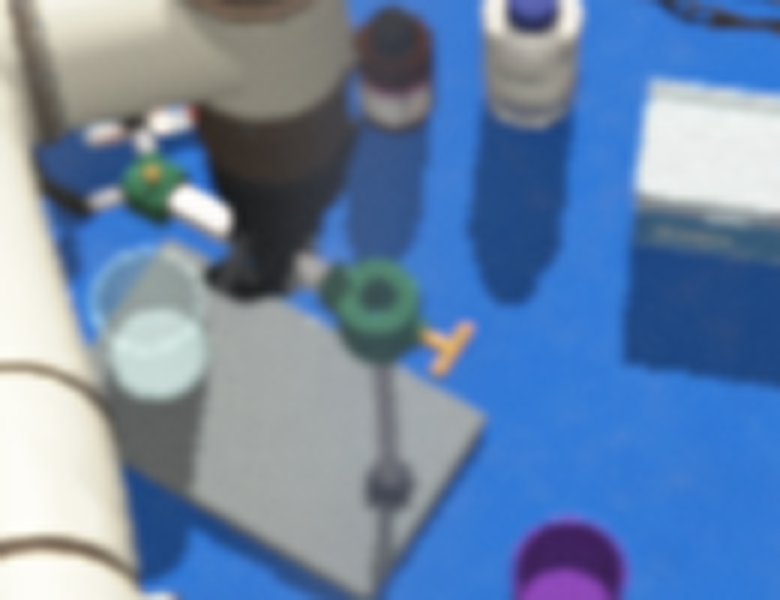

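```bash
python3 - <<'E'
from h import *
d=load("wrist5")
crop(d,215,85,290,160,8,"w5c.png")
w=lambda x,y,z:at_z(d,(x+.5)/1.5-.5,(y+.5)/1.5-.5,z)
print("rod",w(375,186,218),"mouth",w(381,196.5,295.7),"bottom",w(381,196,251.7))
# predicted mouth ellipse bottom-edge
E
```

```text
rod [488.53535922  41.16194786 218.        ] mouth [486.34924584  41.97448544 295.7       ] bottom [486.81535356  44.14416947 251.7       ]
```

View pics/w5c.png

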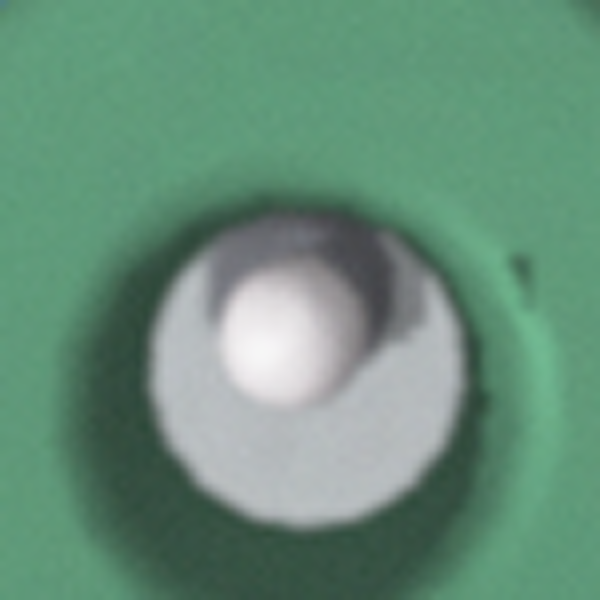

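```bash
python3 - <<'E'
from h import *
d=load("wrist5")
print("rod",at_z(d,251.19,126.06,215.5),"bottom",[at_z(d,252.94,130.81,z).round(2) for z in (250.7,252.7)])
r=at_z(d,252.94,130.81,251.7)
for z in (214,217):print(at_z(d,251.19,126.06,z)-r)
# side/top check: boss hole mouth
S=load("side5");T=load("top5")
print(tri([(S,165+349/5-.4,110+235/5-.4),(T,185+379/6-.4,130+293/6-.4)]))
print(tri([(S,165+355/5-.4,110+333/5-.4)]*1+[(T,185+0/6,130+0)]) if 0 else "")
E
```

```text
rod [488.11784031  42.82796558 215.5       ] bottom [array([487.33,  44.22, 250.7 ]), array([487.3 ,  44.12, 252.7 ])]
[  0.82803644  -1.28980607 -37.7       ]
[  0.77977512  -1.39480349 -34.7       ]
[489.31026783  44.32971362 294.50562624]
```

{"api": "step_arm", "payload": {"series": [[0, -0.003, -0.01, 0, 0, 0], [0, -0.003, -0.025, 0, 0, 0], [0, -0.003, -0.04, 0, 0, 0], [0, -0.003, -0.055, 0, 0, 0], [0, -0.003, -0.07, 0, 0, 0], [0, -0.003, -0.08, 0, 0, 0], [0, -0.003, -0.085, 0, 0, 0], [0, -0.003, -0.085, 0, 0, 0], [0, -0.003, -0.085, 0, 0, 0], [0, -0.003, -0.085, 0, 0, 0]]}}

```text
clock: 8.82
position: [504.0, 99.9, 227.3]
ee_rot: [-0.604, 0.797, -0.0, 0.0]
contact_force: [0.1, -0.4, -8.4]
gripper_width: 12.8
```

```bash
python3 snap.py 6 wrist side top; python3 -c "
from h import *
crop(load('wrist6'),215,85,290,160,8,'w6c.png')
crop(load('side6'),185,130,285,205,7,'s6c.png');crop(load('top6'),205,150,305,225,7,'t6c.png')"
```

```text
clock 8.967
position [503.775  99.892 227.275]
ee_rot [-0.604  0.797 -0.     0.   ]
contact_force [-0.803  0.541 -8.496]
wrist_torque [-0.03   0.026 -0.008]
gripper_width 12.897
```

View pics/w6c.png

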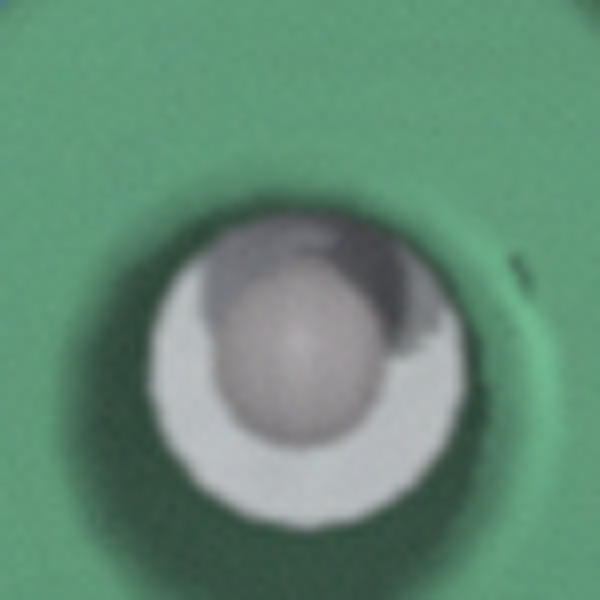

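View pics/s6c.png

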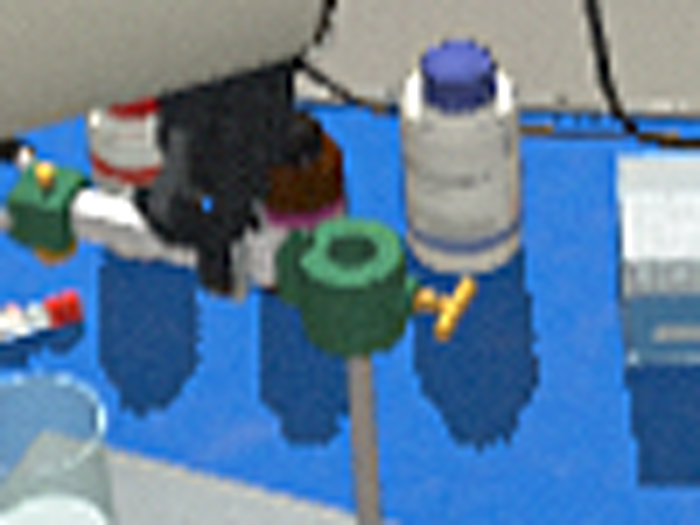

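View pics/t6c.png

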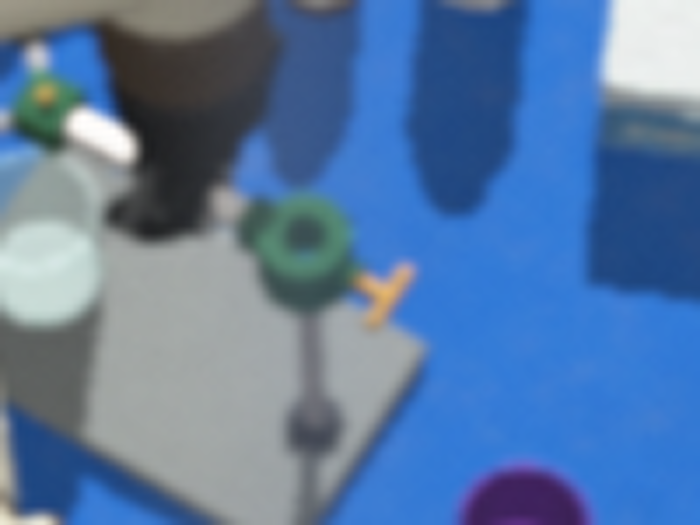

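{"api": "step_arm", "payload": {"series": [[0, -0.0025, 0, 0, 0, 0], [0, -0.0025, -0.01, 0, 0, 0], [0, -0.0025, -0.02, 0, 0, 0], [0, -0.0025, -0.03, 0, 0, 0], [0, -0.0025, -0.04, 0, 0, 0], [0, -0.0025, -0.05, 0, 0, 0], [0, -0.0025, -0.06, 0, 0, 0], [0, -0.0025, -0.06, 0, 0, 0], [0, -0.0025, -0.06, 0, 0, 0]]}}

```text
clock: 9.72
position: [503.5, 98.7, 202.6]
ee_rot: [-0.604, 0.797, 0.0, -0.0]
contact_force: [0.1, -0.4, -9.8]
gripper_width: 12.9
```

```bash
python3 snap.py 7 wrist; python3 -c "
from h import *
crop(load('wrist7'),215,85,290,160,8,'w7c.png')"
```

```text
clock 9.767
position [503.774  98.824 202.902]
ee_rot [-0.604  0.797 -0.    -0.   ]
contact_force [-0.491  0.856 -8.697]
wrist_torque [ 0.001  0.03  -0.049]
gripper_width 12.864
```

View pics/w7c.png

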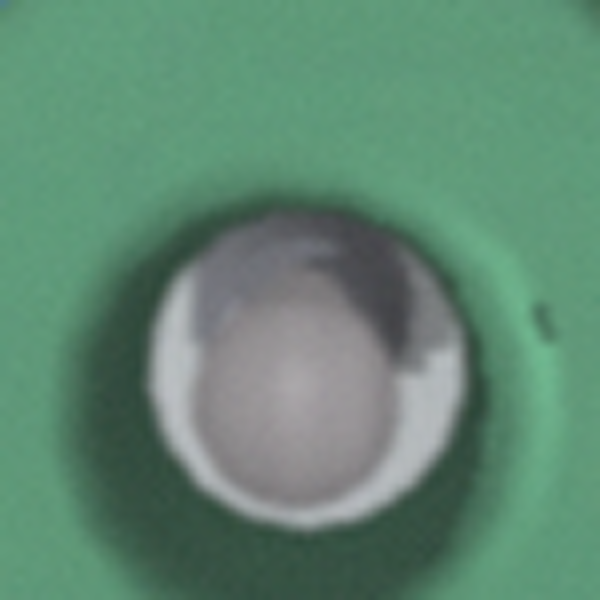

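{"api": "step_arm", "payload": {"series": [[0, 0, -0.01, 0, 0, 0], [0, 0, -0.02, 0, 0, 0], [0, 0, -0.03, 0, 0, 0], [0, 0, -0.04, 0, 0, 0], [0, 0, -0.05, 0, 0, 0], [0, 0, -0.06, 0, 0, 0], [0, 0, -0.07, 0, 0, 0], [0, 0, -0.078, 0, 0, 0], [0, 0, -0.082, 0, 0, 0], [0, 0, -0.082, 0, 0, 0], [0, 0, -0.082, 0, 0, 0], [0, 0, -0.082, 0, 0, 0]]}}

```text
clock: 10.77
position: [503.9, 98.9, 170.4]
ee_rot: [-0.604, 0.797, -0.0, 0.0]
contact_force: [-0.1, -0.4, -8.7]
gripper_width: 12.9
```

```bash
python3 snap.py 8 wrist side top; python3 -c "
from h import *
crop(load('wrist8'),190,60,315,160,6,'w8c.png')
crop(load('side8'),165,130,285,220,6,'s8c.png');crop(load('top8'),185,140,305,230,6,'t8c.png')"
```

```text
clock 10.917
position [503.798  98.889 170.395]
ee_rot [-0.604  0.797 -0.     0.   ]
contact_force [-0.386  0.135 -9.294]
wrist_torque [ 0.036  0.027 -0.024]
gripper_width 12.856
```

View pics/w8c.png

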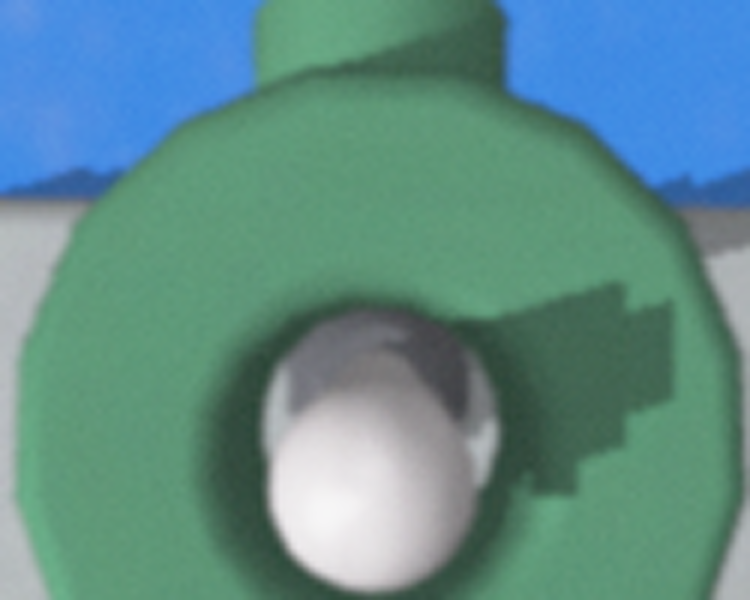

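View pics/s8c.png

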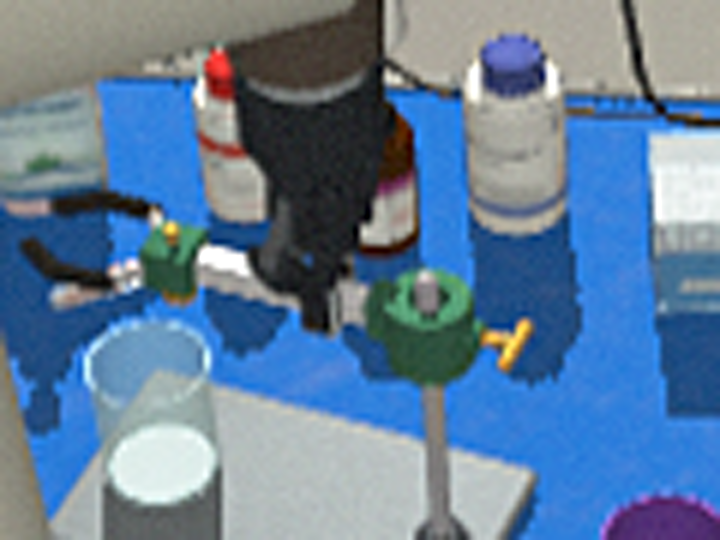

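View pics/t8c.png

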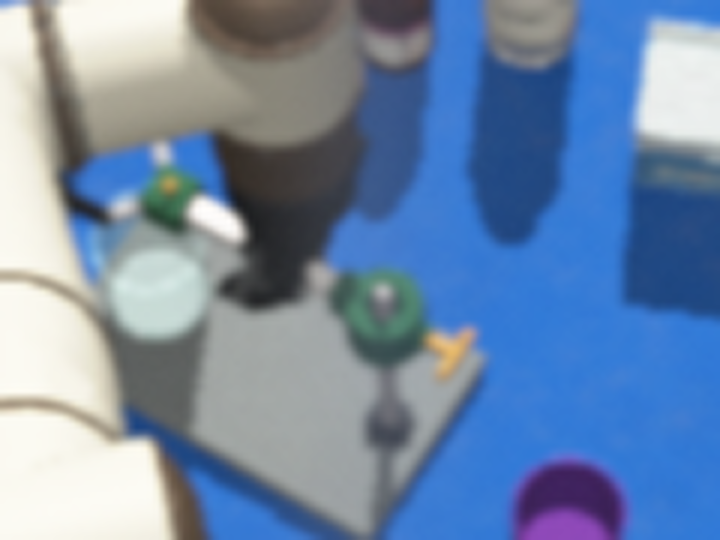

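```bash
python3 - <<'E'
from h import *
S=load("side8");T=load("top8");W=load("wrist8")
print("tip",tri([(S,165+427/6-.4,130+274/6-.4),(T,185+382/6-.4,140+293/6-.4)]))
print("rod dome wrist",at_z(W,190+370.5/6-.5,60+490.5/6-.5,214))
print("hole bottom wrist",at_z(W,190+381/6-.5,60+428/6-.5,161))
b5=at_z(load("wrist5"),252.94,130.81,251.7)
print("hole at bottom from wrist5 px",at_z(W,252.94,130.81,161.1))
print("beaker bottom",tri([(S,165+162/6-.4,130+463/6-.4),(T,185+156/6-.4,140+294/6-.4)]))
E
python3 -c "
from bench import arm; s=arm.read_state(); print(abs(s['joint_vel']).max(),s['contact_force'],s['clock'])"
```

```text
tip [485.56132654  43.15802031 222.31613971]
rod dome wrist [488.3528407   43.15157116 214.        ]
hole bottom wrist [487.60284514  42.68041757 161.        ]
hole at bottom from wrist5 px [487.62864217  42.65492398 161.1       ]
beaker bottom [533.61057618 212.90015717  20.2412017 ]
0.0019936784878847873 [-0.38639937  0.13502907 -9.2939074 ] 10.9167
```

```bash
python3 -c "
from bench import arm; print(arm.job_done()); s=arm.read_state(); print(s['clock'],s['position'],s['contact_force'],s['gripper_width'])"
```

```text
the job is handed in; nothing more can be done
None
the job is handed in; nothing more can be done
```

The clamp arm is on the stand's rod and the job is handed in at about 11 s, with the gripper still holding it near its balance point. I gripped the bar about 1–2 mm from that point, lifted it level, turned it about 4° to line up with the stand, and lowered the boss onto the rod. `job_done()` gave no verdict and no state reading was possible after it, so these checks are from just before handing in:

| Check | Last reading | Allowed |
|---|---|---|
| Rod off the hole's axis | about 1 mm (wrist camera) | under 9 mm |
| Rod tip above the boss | about 15 mm (worked out from the gripper height) | 2 to 35 mm |
| Jaws' middle from beaker centre | about 23 mm (calculated) | under 60 mm |
| Load on the gripper | about 8.5–9.3 N, about the same as when the arm hung free, so no sign of contact with the stand | under 3 N on the stand |
| Level and slip | near-zero wrist torque, no slip seen in the wrist pictures | within 5° |
| Stand and beaker | within about 2 mm of where they started | under 25 mm |

**Disagreements:** Before the descent the wrist camera and the side and top cameras differed by about 2.5 mm on the boss's position relative to the rod. I used a compromise and checked it by looking through the hole as it went down. The last camera fix on the rod tip gave a height of 222 mm instead of 220 mm, and it was about 2 mm sideways from the first fix. Both fall within the camera error.

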